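Brush the viewer's deck clear and hold its sprung shutter half open

TASK

With the block brush, sweep the three bladder stones off the deck of the specimen viewer into its catch tray, without touching the stones with the gripper, and put the brush back down on the worktop clear of the viewer. Then take the fin of the viewer's sprung shutter, slide it towards the tray to half of its travel for half-field lighting, and finish holding it there: do not let go at the end. Leave the other things where they are.

Things in the scene. Friction and masses are not known exactly. Their poses are not given: they have to be found in the camera images.
- viewer: the specimen viewer: a low white box fixed to the worktop, 285 mm long (its y), 110 mm wide (x), z up. Origin on the worktop at the middle of its footprint. From its -y end: open catch tray (y -140 to -75 mm), flat bare deck (z = 40 mm, y -75 to 45 mm), then the window under the closed shutter (y 45 to 134 mm)
- deck (a point): middle of the bare deck's surface: viewer x = 0, y = -14.5 mm, z = 40 mm. Its -y end (y = -75 mm) is an open edge that drops into the tray. Lips 8 mm wide and 8 mm high run along both sides, 94 mm clear between them. Black marks on the -x lip show the shutter's front edge when shut (y = 45.5 mm), half open (thick mark, 10.5) and fully open (-24.5)
- tray_floor (a point): middle of the catch tray's floor, 7 mm above the worktop, 33 mm below the deck; the tray's walls rise to z = 39 mm
- shutter (a joint): opening of the sprung shutter in m: 0 shut, 0.035 half, 0.070 fully open at its stop; it grows as the shutter slides towards the tray (viewer -y). A spring draws it shut: about 3 N when shut, 10 N at half, 17 N fully open, and it snaps back when let go
- shutter_grip (a point): point to hold on the shutter's black upright fin (14 mm thick along viewer y, 30 mm along x), 14 mm below its top, z = 65 mm. It moves with the shutter: viewer x = 0, y = 85.5 mm minus the opening. The shutter plate below (top at z = 45 mm, 91 mm wide, 85 mm long) reaches 40 mm ahead (-y) of the fin's middle. Its axes are the viewer's
- brush_grip (a point): point to hold on the middle of the block brush, 46 mm above its bristle tips. The brush stands on its bristles on the worktop: 84 mm long (its x), 28 mm thick (y), 65 mm high; flat wooden sides from 26 mm up, the upper handle part 56 mm long; bristles a stiff pack 80 x 26 mm; about 90 g
- brush: the same brush; origin at the middle of the bristle tips
- stone_1_c (a point): centre of a chunky chalk-white bladder stone, about 16 x 15 mm and 13 to 16 mm high, 12 g; it starts loose on the bare deck, between viewer y = -60 and -14 mm, within 33 mm of the middle line
- stone_2_c (a point): centre of a chunky chalk-white bladder stone, about 16 x 15 mm and 13 to 16 mm high, 12 g; it starts loose on the bare deck, between viewer y = -60 and -14 mm, within 33 mm of the middle line
- stone_3_c (a point): centre of a chunky chalk-white bladder stone, about 16 x 15 mm and 13 to 16 mm high, 12 g; it starts loose on the bare deck, between viewer y = -60 and -14 mm, within 33 mm of the middle line
- timer: lab timer, 60x64x18 mm, a bystander; origin at the middle of its underside
- petri: flat round petri dish, 60 mm across, 15 mm high, a bystander; origin at the middle of its underside
- tweezers: steel tweezers, 130 mm long, a bystander; origin at the middle of its underside
- strip_pot: capped test-strip pot, 36 mm across, 64 mm high, a bystander; origin at the middle of its underside
- cup: lidded specimen cup, 65 mm across, 71 mm high, a bystander; origin at the middle of its underside
- pack: coverslip pack, 62x88x22 mm, a bystander; origin at the middle of its underside
- tally: hand tally counter, 56x52x19 mm, a bystander; origin at the middle of its underside

How it is judged (in metres and radians):
On the way, in this order (a step that is already met when the one before it is completed fails the run):
1. all three stones are swept into the catch tray (y of stone_1_c in the frame of viewer between -0.142 and -0.075 m and z of each of stone_1_c, stone_2_c, stone_3_c in the frame of viewer below 0.034 m and y of stone_2_c in the frame of viewer between -0.142 and -0.075 m and y of stone_3_c in the frame of viewer between -0.142 and -0.075 m), for 0.2 s.
2. the brush is put down on the worktop, clear of the viewer (height (world z) of brush_grip below 0.06 m and contact force between brush and viewer below 0.05 N and contact force between brush and the fingers below 0.05 N and linear speed of brush below 0.02 m/s), for 0.2 s.
3. the fingers hold the shutter at half travel (value of joint shutter between 0.03 and 0.04 m and contact force between shutter and the fingers above 3 N), for 0.5 s.
At the end, for the whole second after the job is handed in: All three stones lie in the catch tray, below the deck; the brush rests on the worktop, released and touching no part of the viewer; the fingers hold the shutter still at half travel (35 mm, within 5 mm) with more than 3 N, and neither the brush nor a stone props it (all of step 1 and all of step 2 and all of step 3 and contact force between shutter and stone_1 below 0.05 N and contact force between shutter and stone_2 below 0.05 N and contact force between shutter and stone_3 below 0.05 N and contact force between shutter and brush below 0.05 N and velocity of joint shutter between -0.01 and 0.01 m/s); the arm keeps its last pose, push and grip.
It fails at once if the gripper or arm touches a stone (contact force between any of the fingers, the arm and stone_1 above 0.3 N or contact force between any of the fingers, the arm and stone_2 above 0.3 N or contact force between any of the fingers, the arm and stone_3 above 0.3 N).
It fails at once if a bystander is shifted by more than 30 mm (distance of any of timer, petri, tweezers, strip_pot, cup, pack, tally from where it was at the start of the episode above 0.03 m).
It also fails if it takes over 51 s, if anything falls off the work surface, if the arm or the gripper's body presses on something with over 40 N, if the wrist force passes 120 N, or if a joint passes its speed limit or range.

ROBOT

A 6-joint arm with a two-finger parallel gripper is mounted at the origin on a cart in front of the work surface, level with it; the furniture and walls round the work are solid. World frame = base frame: x ahead of the robot, y to its left, z up, the work surface at z = 0. Lengths are in m, angles in degrees, forces in N, time in s.
With the tool pointing down it reaches from about 0.425 to 0.95 m from the base axis. Payload 14.7 kg.
Tool frame: the origin (TCP) lies on the mounting face of the last link; the fingertips stand 173 mm ahead of it and the grasp point (between the pads) lies 155 mm ahead of it (arm.tips_ahead is the distance from the TCP to the fingertips, in m); z points along the fingers, y is the direction in which the jaws open and shut (so a half turn about z gives the same grasp; the last joint's range is limited). The gripper opens to 85 mm and grips with 20 to 120 N. Pads are 22 mm wide; open, the fingers measure 114 mm over their backs; the gripper's body (76 mm by 85 mm) begins 54 mm behind the grasp point. The pads swing forward as they close: fully open they stand 13 mm farther back than shut.
Start: joints at [70.841, 27.513, 91.461, -0, 61.026, -2.67], TCP at [0.184, 0.623, 0.405] pointing down, gripper open.
Joint ranges: [-157.49, 157.49], [-46.99, 117.5], [13.45, 153.17], [-89.5, 269.5], [5.16, 153.95], [-167.48, 167.48]. Speed limits (degrees/s): [108.29, 108.29, 136.94, 172.46, 172.46, 172.46].

INTERFACE

Orientations are given as [roll, pitch, yaw] about the fixed x, y, z axes, in that order (R = Rz(yaw) Ry(pitch) Rx(roll)).
In Python, from cell import arm gives the robot as it stands.
- The arm moves only by the shell command python3 -m handwheel 'ROWS'. ROWS is JSON, a list of rows, each a list of 7 numbers: the shift along the tool's x, y, z in units of 100 cm (1.0 is 100 cm), then the turn, a rotation vector about the tool's x, y, z in units of 90 degrees (1.0 is 90 degrees), then the gripper's target within -1 to 1 (fully open at 1, half-way at 0, shut at -1). In form: [[x, y, z, wx, wy, wz, claw], ...]. A call has 1 to 10 rows; each row is the pose to reach, as a shift and turn from the pose measured when the call began, along the tool's axes at that moment; what a row does not reach only later rows make up. A row lasts 1/12 s, in which the tool goes at most 41.7 mm and 7.16 degrees, less where a joint would pass 70% of its speed; a pose out of reach is approached as far as the arm can. A call with a number of a shift or a turn outside -1 to 1 is refused whole. A call with a gripper value outside its range is refused whole. The fingers move at their own pace and stop on an object; the grip force is fixed at half the most. Time passes only in rows, so rows that repeat a pose let the fingers close. It gives the time, the measured TCP pose, the force and the opening at its end, in the units of the state.
- arm.state(): the state, without advancing time (a new reading comes with each control period).
- arm.capture(name): name is "scene" or "top" or "wrist"; returns a dict with "color" (400x640x3 uint8, blue, green, red), "camera_matrix" (3x3 intrinsics, pixels), "rvec" (rotation vector, rad) and "tvec" (3), from world to camera coordinates, as OpenCV has them. Camera axes: x right, y down, z forward; pixel columns grow to the right and rows downward; lengths in m; the calibration is good to about 2 mm. The wrist camera is an equidistant fisheye: a pixel r from the principal point sees the ray r / f radians off the axis. A picture is of the moment at which its call begins. There is no depth.
- arm.hand_in(): hands the job in, once; it reports no verdict.
The state is a dict: "t": time; "qpos": joint angles; "dq": joint speeds; "tau": joint torques, N m; "eef_pos": TCP position; "eef_rot": TCP orientation; "wrist_force": force on the tool from outside, world axes, zero at the start; "moment": the same for the moment, N m; "opening": finger opening in m.
Only numpy, scipy, OpenCV 4.12 (cv2) and the standard library are available. Lean on these libraries where they do the work, as an engineer would, in place of code of your own. Each camera call takes 0.05 s, during which the arm holds its last target. There are 200 camera calls.

## Working session

There is one attempt and no reset: what is moved stays moved. The work goes in short steps, Python scripts to look and compute and a shell command to move; the robot and the scene stay as the last step left them, time stands still between calls to the robot, and variables do not carry over. Pictures are saved under pics/ and viewed, about 8 in all and at most 12, crops included, and the job is handed in when it is done.

```bash
mkdir -p pics; ls
cat > h.py <<'E'
import numpy as np,cv2
from cell import arm
from scipy.spatial.transform import Rotation as R
def snap(n,f):
    c=arm.capture(n); cv2.imwrite('pics/'+f+'.png',c['color']); np.savez('pics/'+f+'.npz',**c); return c
def ray(c,px):
    K=c['camera_matrix'];Rm=cv2.Rodrigues(np.array(c['rvec'],float))[0]
    x,y=(px[0]-K[0,2])/K[0,0],(px[1]-K[1,2])/K[1,1]
    return -Rm.T@np.ravel(c['tvec']),Rm.T@np.array([x,y,1.])
def on(c,px,z):
    o,d=ray(c,px);return o+d*(z-o[2])/d[2]
E
python3 - <<'E'
from h import *
print(arm.state())
for n in('scene','top'):
    c=snap(n,n+'0');print(n,ray(c,(320,200)))
E
```

```text
pics
{'t': 0.0, 'qpos': array([ 7.08398137e+01,  2.75479240e+01,  9.14952835e+01, -7.10236504e-04,
        6.10238364e+01, -2.66892378e+00]), 'dq': array([-0.00735276,  0.07377134,  0.0182308 ,  0.08673101, -0.02567616,
       -0.02294339]), 'tau': array([ 2.30554833e-03, -9.50616002e+01, -4.30191886e+01, -1.03763261e-04,
        1.20196264e-02, -1.04110359e-05]), 'eef_pos': array([0.18441675, 0.62307231, 0.40408415]), 'eef_rot': array([-1.79933000e+02, -2.50162542e-03,  1.63509080e+02]), 'wrist_force': array([ 0.33517289, -0.16214978, -0.58301777]), 'moment': array([-0.06325293, -0.06131997, -0.00555776]), 'opening': 0.08548897253557079}
scene (array([-0.21887312, -0.74893964,  1.22104958]), array([ 0.48403058,  0.49503127, -0.72189019]))
top (array([-0.01557947, -0.1559977 ,  1.75384973]), array([ 0.31966268,  0.12897949, -0.93871504]))
```

View pics/scene0.png

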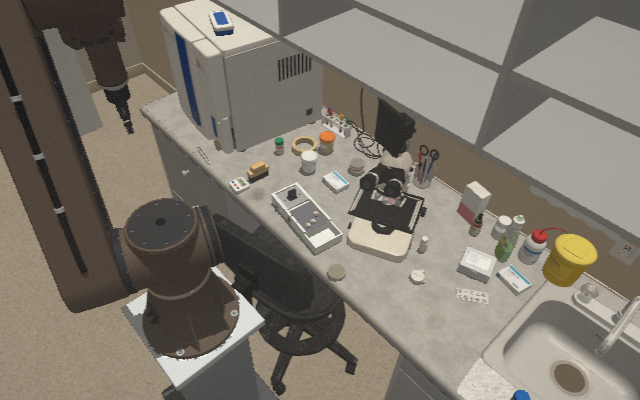

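View pics/top0.png

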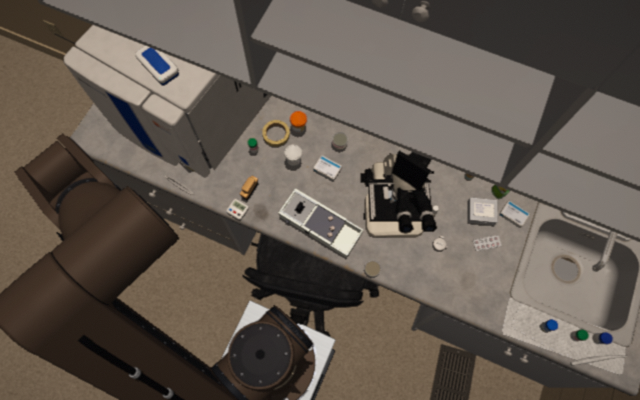

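The viewer (shutter fin upper left, tray lower right) is at about (308,217) in scene and (320,222) in top. The brush is at (258,170) in scene and (249,187) in top, with the timer right beside it. I'll enlarge both.

Run:
```python
from h import *
a=cv2.imread('pics/scene0.png')[150:260,225:350];b=cv2.imread('pics/top0.png')[165:265,220:370]
a=cv2.resize(a,None,fx=5,fy=5,interpolation=cv2.INTER_CUBIC)
b=cv2.resize(b,None,fx=5,fy=5,interpolation=cv2.INTER_CUBIC)
cv2.imwrite('pics/cs.png',a);cv2.imwrite('pics/ct.png',b)
```

```text
(no output)
```

View pics/ct.png

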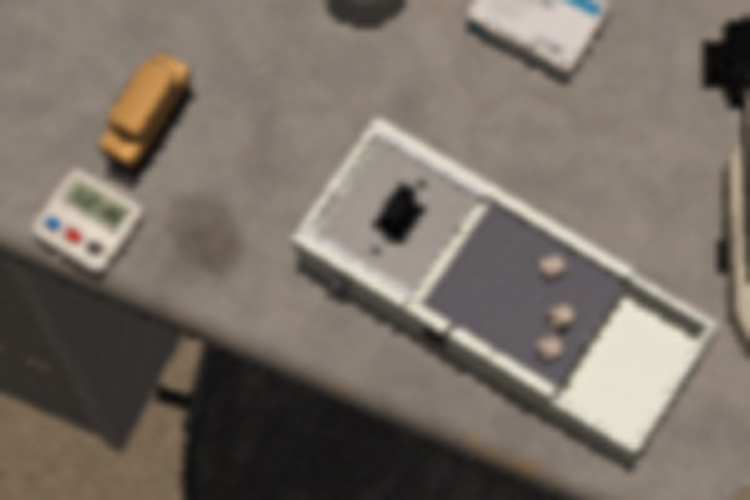

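View pics/cs.png

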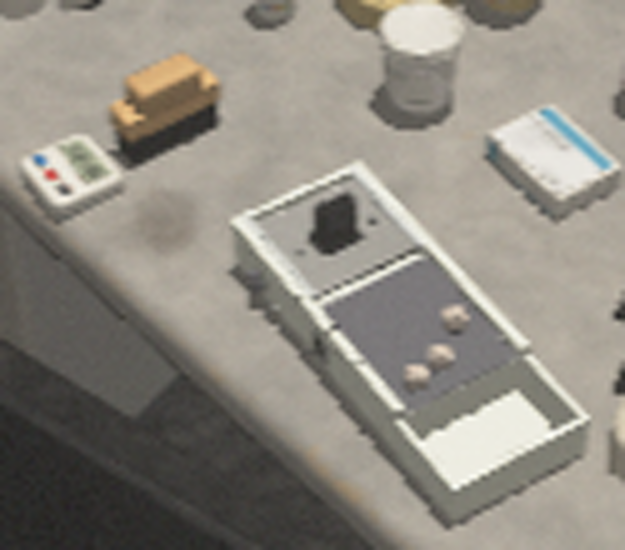

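Run:
```python
from h import *
C={'t':np.load('pics/top0.npz'),'s':np.load('pics/scene0.npz')}
def P(k,u,v,z):
    px=(220+u/5-.4,165+v/5-.4) if k=='t' else (225+u/5-.4,150+v/5-.4)
    return on(C[k],px,z)
L=[('shutEndFar','t',375,120,.048),('shutEndNear','t',298,237,.048),('trayFar','t',713,325,.039),('trayNear','t',632,462,.039),
('shutEndFar','s',360,162,.048),('shutEndNear','s',233,220,.048),('trayFar','s',588,420,.039),('trayNear','s',455,520,.0),
('st1','t',552,264,.047),('st2','t',561,314,.047),('st3','t',549,347,.047),('st1','s',454,318,.047),('st2','s',440,355,.047),('st3','s',415,375,.047),
('fin','t',402,206,.079),('fin','s',336,200,.079),
('brTopA','t',165,65,.065),('brTopB','t',125,130,.065),('brTopA','s',200,65,.065),('brTopB','s',140,90,.065),
('brEndA','t',183,72,.04),('brEndB','t',110,150,.04),
('brEndA','s',215,88,.04),('brEndB','s',115,115,.04),('brEndBn','s',125,162,0),('brEndAn','s',216,130,0),
('timer','t',88,220,.018),('timer','s',72,175,.018),('timerc','s',122,185,0),('timerc2','t',143,208,.018),('edge','t',0,240,0),('edge','t',420,425,0)]
for l in L: print(l[0],l[1],P(*l[1:]).round(4))
```

```text
shutEndFar t [0.5678 0.1792 0.048 ]
shutEndNear t [0.4652 0.1914 0.048 ]
trayFar t [ 0.5279 -0.1002  0.039 ]
trayNear t [ 0.4141 -0.0866  0.039 ]
shutEndFar s [0.5656 0.1795 0.048 ]
shutEndNear s [0.4585 0.1945 0.048 ]
trayFar s [ 0.5236 -0.101   0.039 ]
trayNear s [ 0.4218 -0.082   0.    ]
st1 t [0.5204 0.02   0.047 ]
st2 t [ 4.893e-01 -4.000e-04  4.700e-02]
st3 t [ 0.4639 -0.0023  0.047 ]
st1 s [0.5136 0.0205 0.047 ]
st2 s [0.4837 0.0019 0.047 ]
st3 s [ 4.591e-01 -2.000e-04  4.700e-02]
fin t [0.5066 0.1289 0.079 ]
fin s [0.5071 0.137  0.079 ]
brTopA t [0.5389 0.3305 0.065 ]
brTopB t [0.4826 0.3341 0.065 ]
brTopA s [0.5327 0.3255 0.065 ]
brTopB s [0.4819 0.333  0.065 ]
brEndA t [0.5475 0.3234 0.04  ]
brEndB t [0.4719 0.3442 0.04  ]
brEndA s [0.5412 0.3204 0.04  ]
brEndB s [0.466  0.3465 0.04  ]
brEndBn s [0.4634 0.3361 0.    ]
brEndAn s [0.5375 0.3182 0.    ]
timer t [0.4236 0.3406 0.018 ]
timer s [0.4153 0.3351 0.018 ]
timerc s [0.4467 0.3176 0.    ]
timerc2 t [0.448  0.3087 0.018 ]
edge t [0.3885 0.3968 0.    ]
edge t [0.3873 0.0622 0.    ]
```

```bash
cat >> h.py <<'E'
def go(x,y,z,yaw,s=None):
    "rows numbers for absolute target TCP, tool down"
    s=s or arm.state(); T=R.from_euler('xyz',s['eef_rot'],degrees=True)
    d=T.inv().apply(np.array([x,y,z])-s['eef_pos'])
    w=(T.inv()*R.from_euler('xyz',[180,0,yaw],degrees=True)).as_rotvec()/(np.pi/2)
    print('move',d.round(4),w.round(4),'dist',np.linalg.norm(d).round(3))
E
python3 - <<'E'
from h import *
s=np.load('pics/scene0.npz');t=np.load('pics/top0.npz')
print(on(s,(219,147),0),on(t,(212,172),0),on(t,(192,166),0))
go(.36,.345,.38,170)
E
```

```text
[0.49385956 0.58624071 0.        ] [0.51853866 0.49712292 0.        ] [0.50952039 0.57669615 0.        ]
move [-0.2473 -0.2168  0.0244] [-0.0007 -0.0001 -0.0721] dist 0.33
```

```bash
python3 -m handwheel '[[-0.247,-0.217,0.024,0,0,-0.07,1],[-0.247,-0.217,0.024,0,0,-0.07,1],[-0.247,-0.217,0.024,0,0,-0.07,1],[-0.247,-0.217,0.024,0,0,-0.07,1],[-0.247,-0.217,0.024,0,0,-0.07,1],[-0.247,-0.217,0.024,0,0,-0.07,1],[-0.247,-0.217,0.024,0,0,-0.07,1],[-0.247,-0.217,0.024,0,0,-0.07,1],[-0.247,-0.217,0.024,0,0,-0.07,1],[-0.247,-0.217,0.024,0,0,-0.07,1]]'
python3 - <<'E'
from h import *
print(arm.state()['eef_pos']);go(.48,.325,.36,168)
E
```

```text
t: 0.93
eef_pos: [0.3606, 0.3433, 0.3802]
eef_rot: [-179.9, -0.0, 169.6]
wrist_force: [-0.3, 0.6, -0.2]
opening: 0.0855
[0.36059322 0.34326118 0.38021297]
move [-0.1208  0.0036  0.0201] [-0.001  -0.0003  0.0178] dist 0.122
```

```bash
python3 -m handwheel '[[-0.12,0.004,0.02,0,0,0.018,1],[-0.12,0.004,0.02,0,0,0.018,1],[-0.12,0.004,0.02,0,0,0.018,1],[-0.12,0.004,0.02,0,0,0.018,1],[-0.12,0.004,0.02,0,0,0.018,1],[-0.12,0.004,0.02,0,0,0.018,1]]'
python3 - <<'E'
from h import *
c=snap('wrist','w1');K=c['camera_matrix'];print(K,ray(c,(K[0,2],K[1,2])),arm.state()['eef_pos'])
E
```

```text
t: 1.43
eef_pos: [0.4786, 0.3261, 0.3597]
eef_rot: [-179.9, -0.1, 168.0]
wrist_force: [0.4, 0.2, -0.3]
opening: 0.0852
[[309.70691629   0.         323.23582296]
 [  0.         309.70691629 199.95086513]
 [  0.           0.           1.        ]] (array([0.40671884, 0.3409375 , 0.32921302]), array([ 0.28141706, -0.06155871, -0.95760898])) [0.47820153 0.32619876 0.3599594 ]
```

View pics/w1.png

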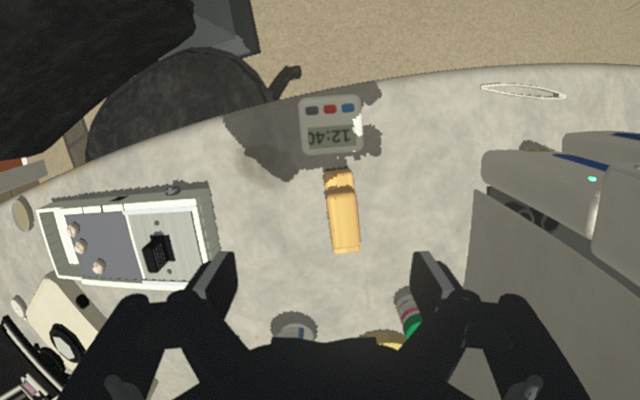

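The wrist view shows the brush handle's top face at about (327–353,190) to (333–360,252), square between the jaws. The timer is at (332,125).

```bash
cat >> h.py <<'E'
def wray(c,px):
    K=c['camera_matrix'];Rm=cv2.Rodrigues(np.array(c['rvec'],float))[0]
    d=np.array([px[0]-K[0,2],px[1]-K[1,2]]);r=np.linalg.norm(d);th=r/K[0,0]
    v=np.array([*(d/r*np.sin(th)),np.cos(th)]);return -Rm.T@np.ravel(c['tvec']),Rm.T@v
def won(c,px,z):
    o,d=wray(c,px);return o+d*(z-o[2])/d[2]
E
python3 - <<'E'
from h import *
c=np.load('pics/w1.npz');im=c['color'][155:270,300:390]
hsv=cv2.cvtColor(im,cv2.COLOR_BGR2HSV)
m=((hsv[...,1]>90)&(hsv[...,0]>8)&(hsv[...,0]<30)&(hsv[...,2]>60)).astype(np.uint8)*255
big=cv2.resize(im,None,fx=5,fy=5);mm=cv2.cvtColor(cv2.resize(m,None,fx=3,fy=3),cv2.COLOR_GRAY2BGR)
big=cv2.resize(im,None,fx=5,fy=5,interpolation=cv2.INTER_CUBIC);cv2.imwrite('pics/w1c.png',big)
for u,v in[(327,190),(353,190),(360,250),(333,253)]:print(won(c,(u,v),.065).round(4))
n,lab,st,ce=cv2.connectedComponentsWithStats(m);print(st,ce+[300,155])
E
```

```text
[0.4761 0.3291 0.065 ]
[0.4808 0.3516 0.065 ]
[0.5401 0.3478 0.065 ]
[0.5377 0.3221 0.065 ]
[[   0    0   90  115 7966]
 [  24   13   36   86 2384]] [[345.25583731 212.40836053]
 [341.97441275 210.63548658]]
```

View pics/w1c.png

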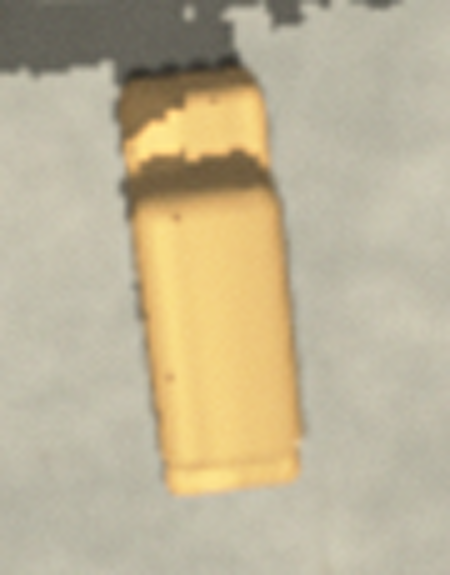

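Run:
```python
from h import *
c=np.load('pics/w1.npz')
p=np.array([won(c,(a,b),.065) for a,b in[(326,195),(356,193),(360,248),(332,248)]]);print(p.round(4),p.mean(0))
d=p[2]+p[3]-p[0]-p[1];print(np.degrees(np.arctan2(d[1],d[0])))
go(*p.mean(0)[:2],.201,180+np.degrees(np.arctan2(d[1],d[0])))
```

```text
[[0.4804 0.3273 0.065 ]
 [0.4841 0.3538 0.065 ]
 [0.5381 0.3481 0.065 ]
 [0.5323 0.3222 0.065 ]] [0.50871913 0.33785162 0.065     ]
-5.779771871690693
move [-0.0277  0.0181  0.1589] [-0.0013 -0.0009 -0.0687] dist 0.162
```

```bash
python3 -m handwheel '[[-0.028,0.018,0.02,0,0,-0.069,1],[-0.028,0.018,0.04,0,0,-0.069,1],[-0.028,0.018,0.08,0,0,-0.069,1],[-0.028,0.018,0.12,0,0,-0.069,1],[-0.028,0.018,0.145,0,0,-0.069,1],[-0.028,0.018,0.159,0,0,-0.069,1],[-0.028,0.018,0.159,0,0,-0.069,1],[-0.028,0.018,0.159,0,0,-0.069,-1],[-0.028,0.018,0.159,0,0,-0.069,-1],[-0.028,0.018,0.159,0,0,-0.069,-1]]' && python3 -m handwheel '[[0,0,0,0,0,0,-1],[0,0,0,0,0,0,-1],[0,0,0,0,0,0,-1],[0,0,0,0,0,0,-1],[0,0,0,0,0,0,-1],[0,0,0,0,0,0,-1]]'
python3 - <<'E'
from h import *
print(arm.state()['eef_pos']);snap('wrist','w2')
go(.47,.25,.35,171)
E
```

```text
t: 2.32
eef_pos: [0.5092, 0.3384, 0.2026]
eef_rot: [-180.0, 0.0, 174.3]
wrist_force: [-0.1, 0.3, 0.4]
opening: 0.0516
t: 2.82
eef_pos: [0.5096, 0.3387, 0.2041]
eef_rot: [179.9, 0.1, 174.3]
wrist_force: [-3.4, 0.9, 12.9]
opening: 0.0272
[0.50958624 0.33874938 0.20414717]
move [ 0.0303 -0.0921 -0.146 ] [0.0007 0.0013 0.0363] dist 0.175
```

```bash
python3 -m handwheel '[[0,0,-0.03,0,0,0,-1],[0,0,-0.07,0,0,0,-1],[0,0,-0.11,0,0,0,-1],[0.015,-0.04,-0.146,0,0,0.036,-1],[0.03,-0.08,-0.146,0,0,0.036,-1],[0.03,-0.12,-0.146,0,0,0.036,-1],[0.03,-0.15,-0.146,0,0,0.036,-1],[0.03,-0.15,-0.146,0,0,0.036,-1],[0.03,-0.15,-0.146,0,0,0.036,-1]]'
python3 - <<'E'
from h import *
s=arm.state();print(s['eef_pos'],s['eef_rot'],s['opening']);c=snap('wrist','w3')
E
```

```text
t: 3.62
eef_pos: [0.4643, 0.1907, 0.3509]
eef_rot: [179.9, 0.2, 170.9]
wrist_force: [-0.1, 0.7, -0.7]
opening: 0.0273
[0.46427194 0.19065471 0.35087573] [1.79906200e+02 1.73710647e-01 1.70857803e+02] 0.027327193013646344
```

View pics/w3.png

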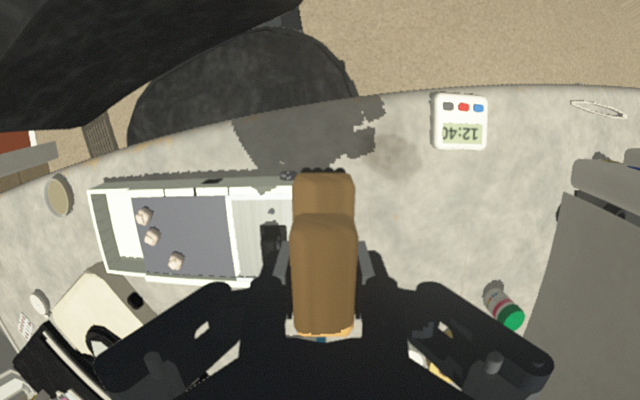

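Run:
```python
from h import *
c=np.load('pics/w3.npz');im=c['color'][165:300,80:240]
cv2.imwrite('pics/w3c.png',cv2.resize(im,None,fx=5,fy=4.4,interpolation=cv2.INTER_CUBIC) if 0 else cv2.resize(im,(800,675))[:600])
```

```text
(no output)
```

View pics/w3c.png

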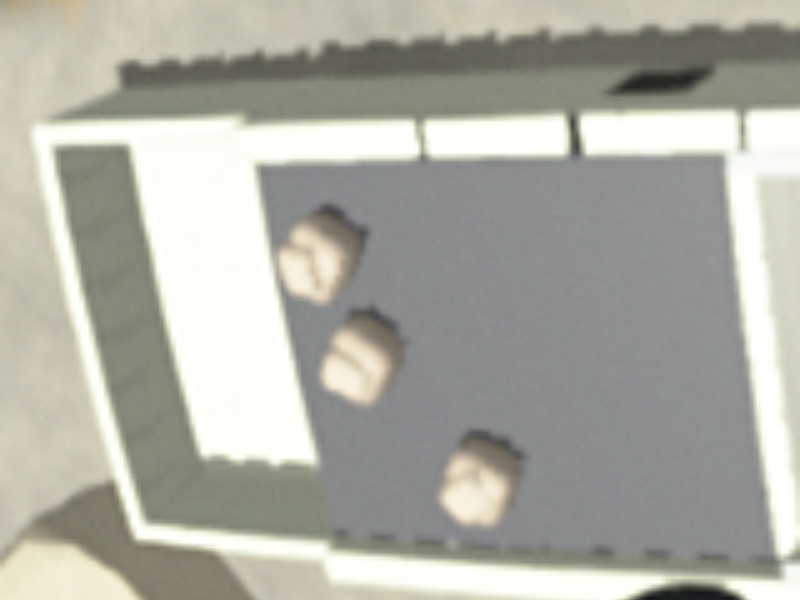

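Run:
```python
from h import *
c=np.load('pics/w3.npz')
L=[(422,138,.048,-51,-24.5),(575,133,.048,-51,10.5),(741,130,.048,-51,45.5),(38,128,.039,-55,-142.5),(138,538,.039,55,-142.5),(257,165,.048,-47,-74),(333,540,.04,47,-75),(770,570,.045,45.5,45.5),(727,160,.045,-45.5,45.5)]
W=np.array([won(c,(80+u/5-.4,165+v/5-.4),z)[:2] for u,v,z,_,_ in L]);V=np.array([[x,y] for *_,x,y in L])/1e3
mw,mv=W.mean(0),V.mean(0);a,b=W-mw,V-mv
yaw=np.arctan2((b[:,0]*a[:,1]-b[:,1]*a[:,0]).sum(),(b*a).sum());Q=np.array([[np.cos(yaw),-np.sin(yaw)],[np.sin(yaw),np.cos(yaw)]])
o=mw-Q@mv;print('origin',o,'yaw',np.degrees(yaw));print(((W-o)@Q-V).round(4)*1e3)
for u,v in[(320,255),(362,357),(482,478)]:print('stone',((won(c,(80+u/5-.4,165+v/5-.4),.048)[:2]-o)@Q*1e3).round(1))
for x,y in[(0,15),(0,-85),(0,50.5),(0,85.5)]:print(x,y,o+Q@np.array([x,y])/1e3)
yd=180+np.degrees(yaw);go(*(o+Q@np.array([0,.015])),.30,yd)
```

```text
origin [0.49548219 0.0491107 ] yaw -8.821470760111383
[[-0.7  0.6]
 [-1.2  0.5]
 [-1.3  0.1]
 [ 1.5  1. ]
 [-0.   1.2]
 [ 0.6  6.7]
 [ 1.5  0.2]
 [-0.3 -6.1]
 [-0.1 -4.3]]
stone [-26.5 -54.5]
stone [ -3.3 -48.6]
stone [ 24.4 -23.9]
0 15 [0.49778253 0.06393326]
0 -85 [ 0.48244692 -0.03488384]
0 50.5 [0.50322667 0.09901333]
0 85.5 [0.50859414 0.13359931]
move [-0.0527 -0.1212  0.0507] [ 0.0013  0.0021 -0.0028] dist 0.142
```

```bash
python3 -m handwheel '[[-0.05,-0.04,0,0,0,-0.003,-1],[-0.053,-0.08,0,0,0,-0.003,-1],[-0.053,-0.121,0,0,0,-0.003,-1],[-0.053,-0.121,0.01,0,0,-0.003,-1],[-0.053,-0.121,0.03,0,0,-0.003,-1],[-0.053,-0.121,0.05,0,0,-0.003,-1],[-0.053,-0.121,0.07,0,0,-0.003,-1],[-0.053,-0.121,0.075,0,0,-0.003,-1],[-0.053,-0.121,0.075,0,0,-0.003,-1]]'
python3 - <<'E'
from h import *
s=arm.state();print(s['eef_pos'],s['eef_rot']);snap('wrist','w4')
im=cv2.imread('pics/w4.png');cv2.imwrite('pics/w4c.png',im[100:400,100:560])
go(.4978,.0640,.2452,171.2);go(.4824,-.0349,.2452,171.2)
E
```

```text
t: 4.42
eef_pos: [0.4982, 0.0649, 0.2745]
eef_rot: [179.9, 0.1, 171.2]
wrist_force: [-0.9, -0.5, -0.9]
opening: 0.0274
[0.49819019 0.06489212 0.27452325] [1.79911889e+02 5.30270212e-02 1.71244103e+02]
move [ 0.0006 -0.001   0.0303] [0.0012 0.0015 0.0005] dist 0.03
move [ 0.0008 -0.1011  0.0301] [0.0012 0.0015 0.0005] dist 0.105
```

View pics/w4c.png

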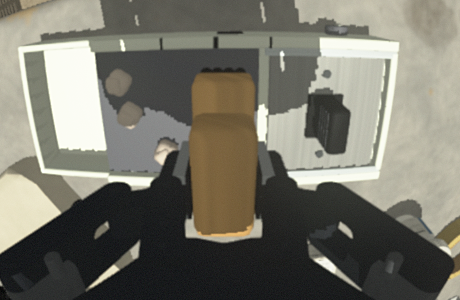

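The brush hovers between the shutter and the stones, which are at about (118,82), (130,115) and (166,152) in the crop. I'll lower it and sweep.

```bash
python3 -m handwheel '[[0,0,0.015,0,0,0,-1],[0,0,0.027,0,0,0,-1],[0,0,0.030,0,0,0,-1],[0,0,0.030,0,0,0,-1],[0,-0.006,0.030,0,0,0,-1],[0,-0.013,0.030,0,0,0,-1],[0,-0.020,0.030,0,0,0,-1],[0,-0.027,0.030,0,0,0,-1],[0,-0.034,0.030,0,0,0,-1],[0,-0.041,0.030,0,0,0,-1]]' && python3 -m handwheel '[[0,-0.008,0,0,0,0,-1],[0,-0.015,0,0,0,0,-1],[0,-0.022,0,0,0,0,-1],[0,-0.029,0,0,0,0,-1],[0,-0.036,0,0,0,0,-1],[0,-0.043,0,0,0,0,-1],[0,-0.050,0,0,0,0,-1],[0,-0.055,0,0,0,0,-1],[0,-0.060,0,0,0,0,-1],[0,-0.060,0,0,0,0,-1]]'
python3 - <<'E'
from h import *
s=arm.state();print(s['eef_pos'],s['eef_rot'],s['opening']);c=snap('scene','s5');w=snap('wrist','w5')
a=cv2.resize(c['color'][160:270,250:370],(560,513));b=w['color'][60:400,150:560]
b=cv2.resize(b,None,fx=.58,fy=.58);o=np.zeros((513,800,3),np.uint8);o[:,:560]=a;o[:b.shape[0],560:560+b.shape[1]]=b[:,:240];cv2.imwrite('pics/x5.png',o)
E
```

```text
t: 5.3
eef_pos: [0.4923, 0.0234, 0.2457]
eef_rot: [179.9, 0.2, 171.2]
wrist_force: [0.8, -0.4, -0.7]
opening: 0.0275
t: 6.13
eef_pos: [0.483, -0.0366, 0.2456]
eef_rot: [179.9, 0.2, 171.2]
wrist_force: [-0.1, 0.0, -1.4]
opening: 0.0271
[ 0.48301221 -0.03664892  0.24559553] [1.79896715e+02 1.56777451e-01 1.71190271e+02] 0.027141912186290643
```

View pics/x5.png

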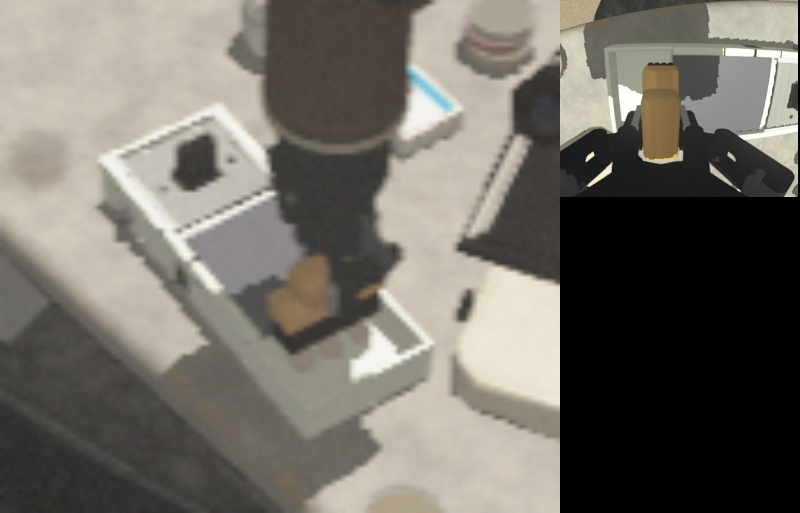

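The deck is clear, and at least two stones show in the tray below the brush, at about (315,357) and (358,337). I'll lift and go back towards the brush's first place, then check the stones on the way.

```bash
python3 -m handwheel '[[0,0.0,-0.03,0,0,0,-1],[0,0,-0.07,0,0,0,-1],[0,0.01,-0.105,0,0,0,-1],[0,0.04,-0.105,0,0,0,-1],[0,0.08,-0.105,0,0,0,-1],[0,0.12,-0.105,0,0,0,-1],[0,0.16,-0.105,0,0,0,-1],[0,0.20,-0.105,0,0,0,-1],[0,0.23,-0.105,0,0,0,-1],[0,0.23,-0.105,0,0,0,-1]]'
python3 - <<'E'
from h import *
s=arm.state();print(s['eef_pos'],s['eef_rot']);c=snap('wrist','w6');t=snap('top','t6')
o=np.array([.4955,.0491]);y=np.radians(-8.8);Q=np.array([[np.cos(y),-np.sin(y)],[np.sin(y),np.cos(y)]])
go(.509,.338,.2045,174.3)
a=cv2.resize(t['color'][165:265,260:370],(440,400),interpolation=cv2.INTER_CUBIC);b=c['color'][120:320,0:360]
q=np.zeros((400,800,3),np.uint8);q[:,:440]=a;q[:200,440:]=b;cv2.imwrite('pics/x6.png',q)
E
```

```text
t: 7.07
eef_pos: [0.5185, 0.1962, 0.3511]
eef_rot: [179.8, 0.2, 171.4]
wrist_force: [-1.7, -0.2, -0.2]
opening: 0.0274
[0.51848605 0.19624517 0.35112208] [179.7892429    0.22860297 171.39758764]
move [0.0307 0.1423 0.1464] [ 0.001   0.0015 -0.0327] dist 0.206
```

View pics/x6.png

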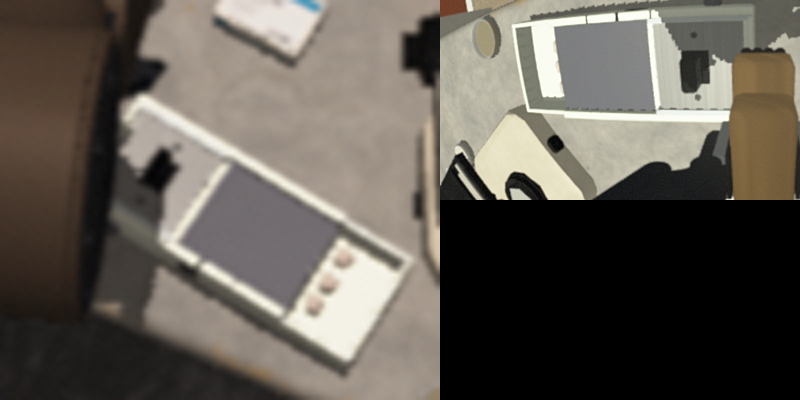

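All three stones lie in the tray, at about (343,258), (328,282) and (314,305) in the crop, and the deck is bare. Now I'll put the brush down.

```bash
python3 -m handwheel '[[0.01,0.04,0,0,0,-0.033,-1],[0.03,0.08,0,0,0,-0.033,-1],[0.031,0.12,0,0,0,-0.033,-1],[0.031,0.142,0.01,0,0,-0.033,-1],[0.031,0.142,0.05,0,0,-0.033,-1],[0.031,0.142,0.09,0,0,-0.033,-1],[0.031,0.142,0.12,0,0,-0.033,-1],[0.031,0.142,0.137,0,0,-0.033,-1],[0.031,0.142,0.146,0,0,-0.033,-1],[0.031,0.142,0.147,0,0,-0.033,-1]]'
python3 - <<'E'
from h import *
go(.509,.338,.2041,174.3)
E
```

```text
t: 8.0
eef_pos: [0.5085, 0.3365, 0.203]
eef_rot: [-180.0, 0.0, 174.3]
wrist_force: [-0.4, 0.4, -1.3]
opening: 0.0273
move [-0.0004  0.0015 -0.0011] [-0.      0.0003 -0.0002] dist 0.002
```

```bash
python3 -m handwheel '[[0,0,0.001,0,0,0,-1],[0,0,0.002,0,0,0,-1],[0,0,0.003,0,0,0,-1],[0,0,0.003,0,0,0,-1]]'
```

```text
t: 8.33
eef_pos: [0.5088, 0.3359, 0.2024]
eef_rot: [180.0, 0.1, 174.2]
wrist_force: [-8.5, -4.9, 30.6]
opening: 0.0272
```

```bash
python3 -m handwheel '[[0,0,0.001,0,0,0,-1],[0,0,-0.0005,0,0,0,-1],[0,0,-0.0005,0,0,0,0.3],[0,0,-0.0005,0,0,0,1],[0,0,-0.0005,0,0,0,1],[0,0,-0.0005,0,0,0,1],[0,0,-0.0005,0,0,0,1],[0,0,-0.0005,0,0,0,1],[0,0,-0.0005,0,0,0,1]]' && python3 -m handwheel '[[0,0,-0.02,0,0,0,1],[0,0,-0.06,0,0,0,1],[0,0,-0.10,0,0,0,1],[0,0,-0.14,0,0,0,1],[0,0,-0.14,0,0,0,1],[0,0,-0.14,0,0,0,1]]'
python3 - <<'E'
from h import *
s=arm.state();print(s['eef_pos'],s['opening']);c=snap('wrist','w7')
im=c['color'];hsv=cv2.cvtColor(im,cv2.COLOR_BGR2HSV)
m=((hsv[...,1]>90)&(hsv[...,0]>8)&(hsv[...,0]<30)&(hsv[...,2]>60)).astype(np.uint8)*255
n,l,st,ce=cv2.connectedComponentsWithStats(m)
for i in range(1,n):
    if st[i,4]>800:print(st[i],ce[i],won(c,ce[i],.06))
go(.5086,.1336,.34,171.2);go(.5086,.1336,.22,171.2)
E
```

```text
t: 9.08
eef_pos: [0.5088, 0.3359, 0.2028]
eef_rot: [180.0, 0.1, 174.2]
wrist_force: [0.7, -0.5, 0.5]
opening: 0.0857
t: 9.58
eef_pos: [0.5091, 0.3362, 0.3454]
eef_rot: [179.8, 0.3, 174.2]
wrist_force: [-0.3, 0.6, -1.2]
opening: 0.0855
[0.50913003 0.33623714 0.34541998] 0.0854857126788794
[ 307  141   32   90 2776] [322.29178674 185.50756484] [0.50159079 0.33684778 0.06      ]
move [-0.0203 -0.2012  0.0032] [0.001  0.0016 0.0338] dist 0.202
move [-0.02   -0.2014  0.1232] [0.001  0.0016 0.0338] dist 0.237
```

```bash
python3 -m handwheel '[[-0.005,-0.04,0,0,0,0.034,1],[-0.01,-0.08,0,0,0,0.034,1],[-0.02,-0.12,0,0,0,0.034,1],[-0.02,-0.16,0.01,0,0,0.034,1],[-0.02,-0.20,0.02,0,0,0.034,1],[-0.02,-0.2013,0.05,0,0,0.034,1],[-0.02,-0.2013,0.085,0,0,0.034,1],[-0.02,-0.2013,0.105,0,0,0.034,1],[-0.02,-0.2013,0.112,0,0,0.034,1],[-0.02,-0.2013,0.112,0,0,0.034,1]]'
python3 - <<'E'
from h import *
go(.5086,.1336,.223,171.2)
c=snap('wrist','w8');cv2.imwrite('pics/w8c.png',c['color'][80:400,120:560])
E
```

```text
t: 10.47
eef_pos: [0.5074, 0.1334, 0.2288]
eef_rot: [-180.0, -0.1, 171.2]
wrist_force: [0.2, 0.2, 0.9]
opening: 0.0855
move [-0.0011  0.0003  0.0058] [-0.0001 -0.0016 -0.0003] dist 0.006
```

View pics/w8c.png

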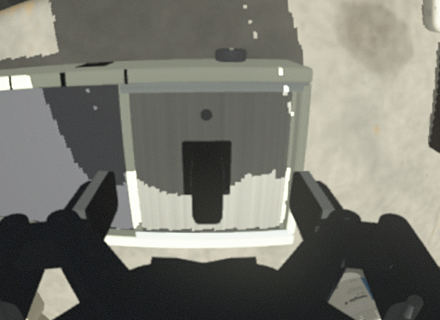

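The fin (about (207,190) in the crop) sits midway between the jaws. I'll check numerically where it lies along viewer x.

Run:
```python
from h import *
c=np.load('pics/w8.npz')
o=np.array([.4955,.0491]);y=np.radians(-8.8);Q=np.array([[np.cos(y),-np.sin(y)],[np.sin(y),np.cos(y)]])
for u,v,z in[(193,222,.079),(222,222,.079),(195,155,.079),(222,155,.079),(183,142,.045),(231,142,.045),(183,193,.045),(231,193,.045)]:
    print((((won(c,(u+120,v+80),z)[:2])-o)@Q*1e3).round(1))
print((np.array([.5074,.1334])-o)@Q)
```

```text
[10.9 80. ]
[11.  93.6]
[-23.4  81.4]
[-23.4  92.7]
[-16.3  74.1]
[-16.3  99.6]
[14.9 73.3]
[ 14.9 100.6]
[-0.00113679  0.08512818]
```

```bash
python3 -m handwheel '[[-0.001,0.0015,0.004,0,0,0,1],[-0.001,0.0015,0.004,0,0,0,-1],[-0.001,0.0015,0.004,0,0,0,-1],[-0.001,0.0015,0.004,0,0,0,-1],[-0.001,0.0015,0.004,0,0,0,-1],[-0.001,0.0015,0.004,0,0,0,-1],[-0.001,0.0015,0.004,0,0,0,-1],[-0.001,0.0015,0.004,0,0,0,-1],[-0.001,0.0015,0.004,0,0,0,-1],[-0.001,0.0015,0.004,0,0,0,-1]]' && python3 -m handwheel '[[0,0,0,0,0,0,-1],[0,0,0,0,0,0,-1],[0,0,0,0,0,0,-1]]'
```

```text
t: 11.35
eef_pos: [0.5094, 0.1348, 0.2267]
eef_rot: [180.0, 0.0, 171.2]
wrist_force: [-1.7, -3.3, 9.0]
opening: 0.0131
t: 11.6
eef_pos: [0.5094, 0.1348, 0.2268]
eef_rot: [180.0, 0.0, 171.2]
wrist_force: [-1.4, -1.0, 2.1]
opening: 0.0131
```

```bash
python3 -m handwheel '[[0,-0.005,0,0,0,0,-1],[0,-0.010,0,0,0,0,-1],[0,-0.015,0,0,0,0,-1],[0,-0.020,0,0,0,0,-1],[0,-0.025,0,0,0,0,-1],[0,-0.030,0,0,0,0,-1],[0,-0.035,0,0,0,0,-1],[0,-0.035,0,0,0,0,-1],[0,-0.035,0,0,0,0,-1],[0,-0.035,0,0,0,0,-1]]'
python3 - <<'E'
from h import *
s=arm.state();p=s['eef_pos'];d=p-np.array([.5094,.1348,.2268]);print(np.linalg.norm(d[:2]),s['wrist_force'],s['opening'])
c=snap('wrist','w9');cv2.imwrite('pics/w9c.png',cv2.resize(c['color'][100:350,140:460],(800,625))[:600])
E
```

```text
t: 12.43
eef_pos: [0.5042, 0.1002, 0.2269]
eef_rot: [179.9, 0.1, 171.2]
wrist_force: [0.8, 9.6, -1.8]
opening: 0.013
0.035018234230228235 [ 0.80024044  9.56045949 -1.82316273] 0.012995917361333506
```

```bash
python3 -m handwheel '[[0,0,0,0,0,0,-1],[0,0,0,0,0,0,-1],[0,0,0,0,0,0,-1],[0,0,0,0,0,0,-1],[0,0,0,0,0,0,-1],[0,0,0,0,0,0,-1],[0,0,0,0,0,0,-1],[0,0,0,0,0,0,-1]]'
python3 - <<'E'
from h import *
t=snap('top','t10')['color'].astype(int);r=np.load('pics/t6.npz')['color'].astype(int)
for u,v in[(343,258),(328,282),(314,305)]:
    x,y=int(260+u/4),int(165+v/4);print('stone px',x,y,t[y,x],r[y,x])
z=np.load('pics/top0.npz')['color'].astype(int)
d=(abs(t-z).max(2)>50).astype(np.uint8)
n,l,st,ce=cv2.connectedComponentsWithStats(d)
for i in range(1,n):
    if st[i,4]>15:print('changed',st[i])
E
```

```text
t: 13.15
eef_pos: [0.5042, 0.1003, 0.2269]
eef_rot: [179.9, 0.1, 171.2]
wrist_force: [-0.0, 9.3, -0.9]
opening: 0.0124
stone px 345 229 [166 184 208] [169 186 210]
stone px 342 235 [169 185 211] [171 188 214]
stone px 338 241 [161 178 202] [162 179 204]
changed [173 118   7   7  19]
changed [ 160  133  176  106 9106]
changed [    0   134   246   266 29173]
changed [265 138  15   6  46]
changed [167 208   5   6  18]
changed [ 163  220  106  147 8260]
changed [280 225  41  29 477]
changed [263 305  27  13 156]
changed [292 330   9   4  26]
changed [303 334   9   7  32]
changed [300 372   6  19  33]
changed [289 393   7   5  31]
```

Stones are unchanged, and the shutter holds steady at 35 mm with about 9.4 N. Handing in.

```bash
python3 -c "
from cell import arm
print(arm.hand_in())"
```

```text
the job is handed in; nothing more can be done
None
```

The job is done and handed in after about 13 s of robot time, and every check I could make agreed; the hand-in gave no verdict.

- **Stones:** I swept all three into the catch tray with the brush. The top camera showed them there, and their pixels were unchanged in the last picture.
- **Brush:** I put it down upright about where it came from, at about (0.50, 0.34) m. The grip is released and it stands well clear of the viewer.
- **Shutter:** I gripped the fin and slid it 35.0 mm by the arm's own measurement. It was holding steady there with the gripper closed. The wrist force was about 9.4 N, which fits the 10 N spring at half travel.

**Not fully checked:**
- I could not view the final wrist picture because the limit of 12 was reached, so the shutter position rests on the arm pose and the force.
- Shutter front: In the fit it appeared 4–6 mm ahead of where it was described, while the fin appeared 1–1.5 mm off, towards the far end. I gripped by the fin.
- Putting the brush down briefly pressed the worktop with about 31 N before I eased it up and let go.
- I planned clear paths round the bystanders but did not measure their final positions one by one.

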